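# Nudge a butterfly wing into its assembly jig

### The arm

A 6-joint arm with a two-finger parallel gripper is mounted at the origin on the work surface. World frame = base frame: x ahead of the robot, y to its left, z up, the work surface at z = 0. Lengths are in m, angles in degrees, forces in N, time in s.
With the tool pointing down it reaches from about 0.35 to 0.875 m from the base axis. Payload 4.2 kg.
Tool frame: the origin (TCP) lies midway between the tips of the shut fingers; the grasp point (between the pads) lies 19 mm behind it; z points along the fingers, y is the line along which they close (so a half turn about z gives the same grasp; the last joint's range is limited). The gripper opens to 87 mm and grips with 3 to 60 N. Pads are 19 mm wide; open, the fingers measure 117 mm over their backs; the gripper's body (75 mm by 190 mm) begins 51 mm behind the grasp point.
Start: joints at [-50.271, 22.042, 0.453, 0, -68.411, -14.817], TCP at [0.263, -0.567, 0.223] pointing down, gripper open.
Joint ranges: [-179.83, 179.83], [-69.29, 118.12], [-61.27, 80.66], [-181.25, 117.63], [-171.15, -9.14], [-177.46, 177.46]. Speed limits (degrees/s): [159.86, 159.86, 180, 180, 180, 180].

### API

Orientations are given as [roll, pitch, yaw] about the fixed x, y, z axes, in that order (R = Rz(yaw) Ry(pitch) Rx(roll)).
In Python, from workcell import env gives the robot as it stands. The module is installed in compiled form; this text tells all that it offers. Calls block until the motion is done:
- env.goto(position, orientation): joint-space move of the TCP to a pose.
- env.move_straight(position, rotation=None, rate=0.15, force_limit=None): straight line of the TCP; rotation=None keeps the orientation; rate is the mean speed in m/s. With force_limit (N) it stops when the force on the tool has changed by that much, and returns True; else False.
- env.set_joints(angles): joint-space move.
- env.gripper_to(opening, grasp_force=None): opening from 0.0 (shut) to 1.0 (fully open); grasp_force is the grip in N (None keeps the last); returns when the fingers have stopped.
- env.dwell(seconds).
- env.inverse_kinematics(position, orientation): joint angles nearest the present ones, or None.
- env.read_state(): the state.
- env.grab_frame(name): name is "scene" or "top" or "wrist"; returns a dict with "image" (384x512x3 uint8, blue, green, red), "fx", "fy", "cx", "cy" (pixels), "position" and "orientation" of the camera in the world. Camera axes: x right, y up, looking along -z (the intrinsics and any distortion apply to the point x, -y, -z); pixel columns grow to the right and rows downward; lengths in m; the calibration is good to about 2 mm. A picture is of the moment at which its call begins. There is no depth.
A pose or a line that the arm cannot do raises env.Unreachable and nothing moves.
- env.close_job(): hands the job in; it is judged then, once.
Trained networks look in a picture, given as the dict that the camera call returned (one of the last four; its "shot" number tells which), for a name from the list of things; names that differ only in an ending like _2 or _b are one class to them, and where a whole thing is asked for, a point or a joint stands for the part that bears it (a point fixed in the world has none). Each returns a list of dicts, best first, with "score" (0 to 1); they miss things now and then, are a little off and sometimes report something else, mostly with a low value. They report only what shows in the picture. A call takes as long as a camera call. They do not tell look-alikes from the thing itself.
- env.search_frame(picture, thing): "xyz" ([x, y, z] in m, in world coordinates, good to about 4 mm: the middle of the surface that is visible of it).
- env.trace(picture, thing): "mask" (384x512 bool, what is visible of it).
The state is a dict: "clock": time; "joint_positions": joint angles; "qvel": joint speeds; "joint_torque": joint torques, N m; "position": TCP position; "tool_rot": TCP orientation; "force": force on the tool from outside, world axes, zero at the start; "wrist_torque": the same for the moment, N m; "opening": opening from 0.0 (shut) to 1.0 (fully open); "finger_force": force on a finger pad.
Only numpy, scipy, OpenCV 4.12 (cv2) and the standard library are available. Lean on these libraries where they do the work, as an engineer would, in place of code of your own. Each camera call takes 0.05 s, during which the arm holds its last target. There are 200 camera calls.

### The job

With the fingertips and without lifting it, push the loose orange-and-black wing flat along the table until its straight edge lies flush against the side of the butterfly's black body and its front edge is up against the blue stop bar. Leave it there, flush with the body and against the bar, and leave the mug, the glue bottle and the roll of tape where they stand.

Things in the scene. Friction and masses are not known exactly. Their poses are not given: they have to be found in the camera images.
- jig: The butterfly being assembled, fixed on the table. Origin: on the table at the inner corner where the loose wing belongs, between the black body's flank (plane y = 0, body on the +y side) and the blue stop bar's face (plane x = 0, bar on the +x side); z up. The loose wing starts on the -y side of the flank and short of the bar, turned at most 15 degrees from the jig's axes.
- flank (a point): Middle of the black body's flat flank (jig x = -105, y = 0, z = 14 mm). The body is a straight bar, x -210 to 0, y 0 to 30 mm, 28 mm high (beads on it reach 39 mm). On its other side a twin wing is already fixed (x -100 to 0, y 30 to 140, 18 mm high).
- stop (a point): Middle of the free part of the blue stop bar's face (jig x = 0, y = -37, z = 12 mm). The bar is 25 mm high, 20 mm thick, and reaches from y = -75 to +100 mm; the butterfly's head lies beyond it, to x = 52 mm, 26 mm high.
- wing: Loose rigid black plate with orange cells, 100 (x) by 110 (y) by 18 mm thick, 0.2 to 0.4 kg, smooth (friction about 0.2), flat on the table. Origin: middle of its underside. Straight root edge at y = +55 mm; straight front and rear edges at x = +50 and -50 mm (y -25 to 55); outer end flat at y = -55 for x -20 to 20 mm, corners rounded 30 mm. In place: axes as the jig's, origin at jig x = -50, y = -55 mm.
- root_front (a point): Point on the wing's corner between root edge and front edge, half-way up (9 mm): at x = +50, y = +55 mm of the wing. In place it meets the jig's inner corner.
- root_rear (a point): Point on the wing's corner between root edge and rear edge, half-way up (9 mm): at x = -50, y = +55 mm of the wing.
- mug_mid (a point): Middle of a blue open cup without handle, 76 mm across the rim and 90 mm high (point 45 mm above its underside), loose; to be left alone.
- glue_mid (a point): Middle of a white glue bottle with an orange cap, 52 mm across and 120 mm high (point 60 mm above its underside), loose; to be left alone.
- tape_mid (a point): Middle of a black roll of tape lying flat, 64 mm across, 25 mm high (point 12.5 mm above its underside), loose; to be left alone.
Mind the look-alikes: they are no part of the job. What is shaped like the wing but red is not meant.

How it is judged:
By the outcome, as a careful person would: the job done as asked, in the order asked, and still so for the second after the job is handed in, with the robot touching nothing.
It also fails if it takes over 64 s, if anything falls off the work surface, if the arm or the gripper's body presses on something with over 40 N, if the wrist force passes 120 N, or if a joint passes its speed limit or range.

## Working session

There is one attempt and no reset: what is moved stays moved. The work goes in short steps, each a Python script; the robot and the scene stay as the last script left them, time stands still between calls to the robot, and variables do not carry over. Pictures are saved under pics/ and viewed, at most 10 in all, crops included, and the job is handed in when it is done.

```bash
mkdir -p pics; python3 - <<'E'
from workcell import env
import cv2, numpy as np
for n in ("top","scene"):
    f=env.grab_frame(n); cv2.imwrite(f"pics/{n}0.png",f["image"])
    print(n,{k:v for k,v in f.items() if k!="image"})
    for t in ("wing","jig","root_front","root_rear","flank","stop","mug_mid","glue_mid","tape_mid"):
        r=env.search_frame(f,t); print(t,[(np.round(d["xyz"],3).tolist(),round(d["score"],2)) for d in r[:4]])
print(env.read_state())
E
```

```text
top {'fx': 353.1805087504906, 'fy': 353.1805087504906, 'cx': 260.9146607703894, 'cy': 193.36473525610577, 'position': array([0.45918479, 0.01545197, 1.106614  ]), 'orientation': array([  6.09507381,  -0.79667213, -90.27163733]), 'shot': 1}
wing [([0.553, -0.066, 0.019], 0.97), ([0.686, -0.204, 0.021], 0.73)]
jig []
root_front [([0.684, -0.205, 0.022], 0.77), ([0.558, -0.066, 0.017], 0.73)]
root_rear [([0.684, -0.205, 0.018], 0.64), ([0.555, -0.063, 0.015], 0.57)]
flank [([0.629, 0.115, 0.018], 0.86)]
stop [([0.638, 0.116, 0.019], 0.65), ([0.745, -0.04, 0.04], 0.27)]
mug_mid [([0.75, -0.039, 0.04], 0.87)]
glue_mid [([0.654, 0.324, 0.079], 0.81), ([0.637, 0.114, 0.016], 0.25)]
tape_mid [([0.456, -0.284, 0.024], 0.9)]
scene {'fx': 367.73434230987283, 'fy': 367.73434230987283, 'cx': 254.9257721796933, 'cy': 196.50221893997977, 'position': array([1.05768899, 0.49971907, 0.71587664]), 'orientation': array([ 45.5213965 ,   0.95517752, 132.14448648]), 'shot': 2}
wing [([0.56, -0.058, 0.019], 0.96), ([0.69, -0.197, 0.016], 0.88)]
jig [([0.648, 0.116, 0.022], 0.86)]
root_front [([0.561, -0.06,
[... 306 characters left out ...]
2], 0.68)]
{'clock': 1.0, 'joint_positions': array([-5.02701800e+01,  2.20390880e+01,  4.51154208e-01, -7.82327804e-04,
       -6.84111012e+01, -1.48167628e+01]), 'qvel': array([ 0.13716467, -0.00505368, -0.06956569, -0.02581559,  0.01119095,
        0.02767602]), 'joint_torque': array([ 6.76254131e-04, -3.90476131e+01,  1.87623811e+01,  4.22439918e+00,
        1.54996460e-02, -4.10661448e-05]), 'position': array([ 0.26328466, -0.56679864,  0.2225653 ]), 'tool_rot': array([-1.79999253e+02,  9.50032517e-04, -1.55087231e+02]), 'force': array([0.51973494, 0.17097708, 0.40170864]), 'wrist_torque': array([ 0.01998509, -0.03936178, -0.01275831]), 'finger_force': 0.0, 'opening': 0.9992828586192357}
```

```bash
python3 -c "
import cv2
a=cv2.imread('pics/top0.png');cv2.imwrite('pics/top0c.png',cv2.resize(a[60:260,130:400],None,fx=2.95,fy=2.95,interpolation=2))"
```

```text
(no output)
```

View pics/top0.png

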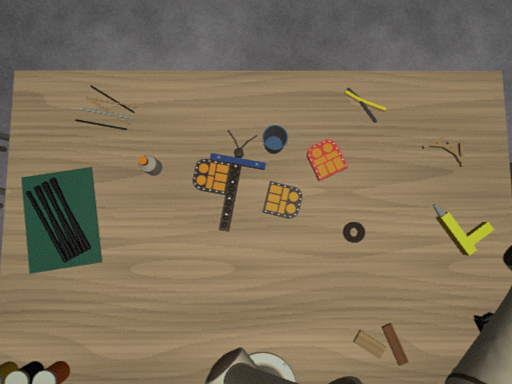

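View pics/scene0.png

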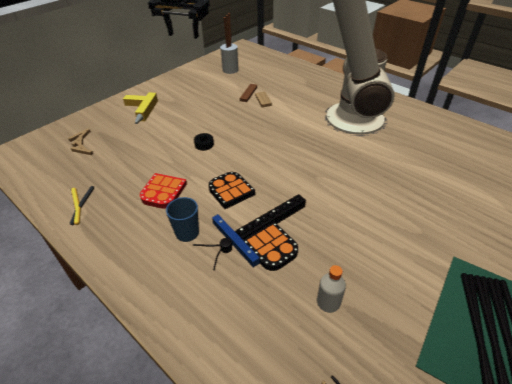

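The top view shows the wing at (283,199), the body from (234,165) to (224,230), the blue bar from (211,157) to (265,165) and the mug at (275,138). The look-alike red wing is at (326,160), and the scene view agrees. Next is a closer wrist view.

```bash
python3 - <<'E'
from workcell import env
import cv2, numpy as np
env.gripper_to(0.0)
env.goto([0.53,-0.02,0.42],[180,0,-98])
f=env.grab_frame("wrist"); cv2.imwrite("pics/w1.png",f["image"])
print({k:v for k,v in f.items() if k!="image"})
np.save("w1.npy",f,allow_pickle=True)
for t in ("wing","jig","flank","stop","mug_mid"):
    r=env.search_frame(f,t); print(t,[(np.round(d["xyz"],3).tolist(),round(d["score"],2)) for d in r[:4]])
m=env.trace(f,"wing");print([(d["score"],d["mask"].sum()) for d in m]); np.save("w1m.npy",[d["mask"] for d in m])
s=env.read_state();print(s["clock"],s["joint_positions"],s["tool_rot"],s["opening"])
E
```

```text
{'fx': 288.6038233007435, 'fy': 288.6038233007435, 'cx': 261.76876570000064, 'cy': 193.915465194302, 'position': array([ 0.52060114, -0.08514274,  0.58167729]), 'orientation': array([-1.39628121e+01, -7.15341754e-02,  1.71948847e+02]), 'shot': 3}
wing [([0.555, -0.075, 0.02], 0.95), ([0.684, -0.206, 0.018], 0.59)]
jig [([0.653, 0.066, 0.022], 0.66), ([0.751, -0.039, 0.052], 0.31)]
flank [([0.655, 0.072, 0.031], 0.64)]
stop [([0.651, 0.068, 0.022], 0.67), ([0.46, -0.27, 0.023], 0.37)]
mug_mid [([0.755, -0.038, 0.054], 0.89)]
[(0.61, np.int64(3675)), (0.56, np.int64(2870))]
5.1583 [ 1.53434602e+01  8.55995559e+00  9.53271385e+00  1.10954579e-04
 -9.09817407e+01 -2.33748652e+01] [ 1.79991799e+02 -3.66558854e-03 -9.80314066e+01] 0.002391086826566617
```

View pics/w1.png

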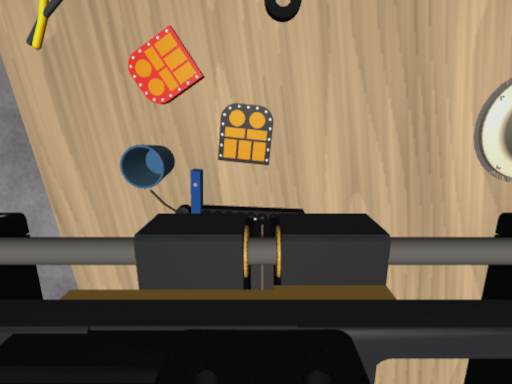

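The wrist picture shows the wing at (247,134) with its root edge along the lower side. The gripper hides the body, so I'll shift the arm about 0.15 m toward +y.

```bash
python3 - <<'E'
from workcell import env
import cv2, numpy as np
env.goto([0.58,0.15,0.40],[180,0,-98])
f=env.grab_frame("wrist"); cv2.imwrite("pics/w2.png",cv2.resize(f["image"][:230,60:440],None,fx=2,fy=2,interpolation=2))
np.save("w2.npy",f,allow_pickle=True)
m=env.trace(f,"wing");print([(d["score"],d["mask"].sum()) for d in m]); np.save("w2m.npy",[d["mask"] for d in m])
print(f["position"],f["orientation"])
E
```

```text
[(0.91, np.int64(3815)), (0.17, np.int64(6381))]
[0.57068901 0.08574452 0.56202569] [-1.39469715e+01 -3.39855485e-02  1.72054209e+02]
```

View pics/w2.png

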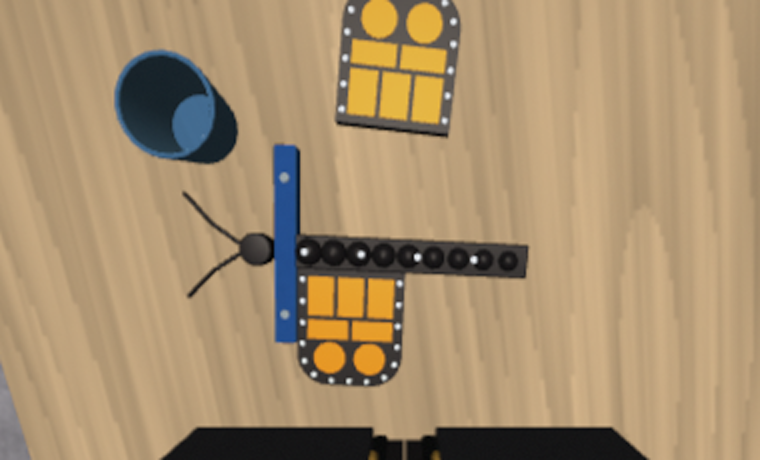

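Picture w2 shows the wing's root corners at crop pixels (337,123) and (447,133). The flank's top edge runs from (298,236) to (527,246), and the bar's top face spans (275..298, 145..342). I'll project these and check them against the known sizes.

```bash
cat > h.py <<'E'
import numpy as np, cv2
from scipy.spatial.transform import Rotation as R
def proj(f,uv,z):
    uv=np.atleast_2d(uv).astype(float)
    d=np.c_[(uv[:,0]-f["cx"])/f["fx"],-(uv[:,1]-f["cy"])/f["fy"],-np.ones(len(uv))]
    d=R.from_euler("xyz",f["orientation"],degrees=True).apply(d); p=np.array(f["position"])
    return (p+d*((z-p[2])/d[:,2])[:,None])[:,:2]
def pix(f,P):
    p=R.from_euler("xyz",f["orientation"],degrees=True).inv().apply(np.atleast_2d(P)-f["position"])
    return np.c_[f["cx"]-f["fx"]*p[:,0]/p[:,2], f["cy"]+f["fy"]*p[:,1]/p[:,2]]
def rot(a): a=np.radians(a); return np.array([[np.cos(a),-np.sin(a)],[np.sin(a),np.cos(a)]])
E
python3 - <<'E'
import numpy as np, cv2
from h import *
f=np.load("w2.npy",allow_pickle=True).item()
g=lambda *a:np.array(a,float)/2+[60-.25,-.25]
B=proj(f,g((527,246),(525,277),(298,236)),.028); print("body",B, np.degrees(np.arctan2(*(B[2]-B[0])[::-1])),np.linalg.norm(B[2]-B[0]),np.linalg.norm(B[1]-B[0]))
S=proj(f,g((275,145),(298,146),(276,341),(298,342)),.025);print("bar",S,np.degrees(np.arctan2(*(S[3]-S[1])[::-1]))-90,np.linalg.norm(S[3]-S[1]),np.linalg.norm(S[1]-S[0]))
W=proj(f,g((337,123),(447,134)),.018);print("wing",W,np.degrees(np.arctan2(*(W[0]-W[1])[::-1])),np.linalg.norm(W[0]-W[1]))
im=f["image"].astype(int); blue=((im[...,0]-im[...,2]>50)); 
n,l,s,c=cv2.connectedComponentsWithStats(blue.astype(np.uint8)); print(s[1:][s[1:,4]>100])
E
```

```text
body [[0.46108965 0.10193625]
 [0.46528484 0.12900059]
 [0.66324345 0.06495054]] -10.36806659891436 0.20550937959065554 0.02738755490890558
bar [[ 0.66962372 -0.01307802]
 [ 0.65000769 -0.00952446]
 [ 0.7015968   0.15585872]
 [ 0.68130396  0.15965136]] -10.480806553606044 0.17204625831355477 0.019935312911658332
wing [[ 0.6139733  -0.02448205]
 [ 0.52008713 -0.00239716]] -13.237063506794554 0.09644871519515376
[[ 118   26   49   53  710]
 [ 197   73   12   98 1011]]
```

```bash
cat >> h.py <<'E'
O=np.array([.664,.0635]); YAW=-10.4
def J(x,y,z): return [*(O+rot(YAW)@[x/1000,y/1000]),z]
def toj(p): return rot(YAW).T@(np.array(p)[:2]-O)*1000
RPY=[180,0,YAW]
E
python3 - <<'E'
from workcell import env
from h import *
env.goto(J(-86,-240,.13),RPY)
print(env.read_state()["joint_positions"])
print(env.move_straight(J(-86,-240,.007),force_limit=8))
print(env.move_straight(J(-86,-150,.007),rate=.05,force_limit=10))
s=env.read_state();print(s["clock"],toj(s["position"]),s["force"],s["position"])
for n in("top","wrist","scene"):
    f=env.grab_frame(n); np.save(n+"3.npy",f,allow_pickle=True); cv2.imwrite(f"pics/{n}3.png",f["image"])
E
```

```text
[ 3.00964566e-01  2.04792216e+01 -1.63269103e+01  1.11335215e-02
 -5.31067492e+01  7.92806087e+01]
False
False
10.6917 [ -85.9203474  -149.99896235] [-0.28667905  0.17801142 -0.68730344] [ 0.55241351 -0.06852443  0.00699654]
```

View pics/wrist3.png

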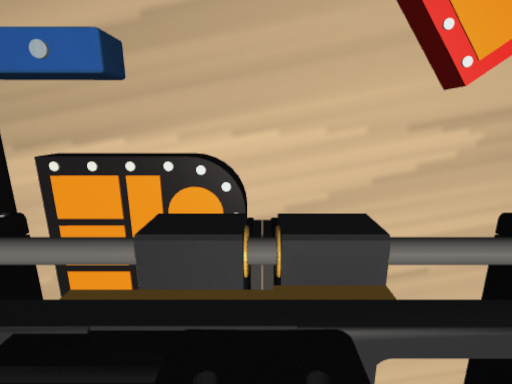

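View pics/scene3.png

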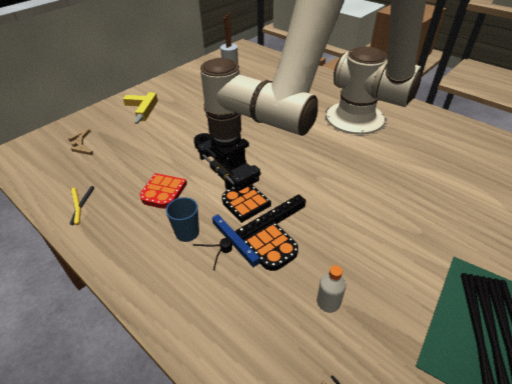

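The wrist picture shows the wing's front edge (row 155) parallel to the bar, which starts at row 78, so the wing is moving straight. I'll continue to the flank, then push the rear edge.

```bash
python3 - <<'E'
from workcell import env
from h import *
p=lambda m,r:print(m,r,np.round(toj(env.read_state()["position"]),1),np.round(env.read_state()["force"],1),env.read_state()["clock"])
p("y push",env.move_straight(J(-86,-112,.007),rate=.04,force_limit=8))
t=toj(env.read_state()["position"])
env.move_straight(J(-86,t[1]-12,.007),rate=.08)
env.move_straight(J(-86,t[1]-12,.06),rate=.2)
env.move_straight(J(-172,-47,.06),rate=.2); env.gripper_to(.35)
p("down",env.move_straight(J(-172,-47,.007),force_limit=8))
p("x push",env.move_straight(J(-98,-47,.007),rate=.04,force_limit=8))
t=toj(env.read_state()["position"])
env.move_straight(J(t[0]-12,-47,.007),rate=.08)
env.move_straight(J(t[0]-12,-47,.06),rate=.2)
env.gripper_to(0)
env.goto([0.58,0.13,0.33],[180,0,-98])
f=env.grab_frame("wrist"); np.save("w4.npy",f,allow_pickle=True); cv2.imwrite("pics/w4.png",cv2.resize(f["image"][:230,60:440],None,fx=2,fy=2,interpolation=2))
print(env.read_state()["clock"])
E
```

```text
y push True [ -86.8 -119.9] [ 1.2 -1.1 -0. ] 11.5833
down False [-171.8  -46.9] [0.5 0.1 0.6] 14.35
x push True [-109.2  -47.8] [-0.   0.1 -1.2] 15.7917
18.8167
```

View pics/w4.png

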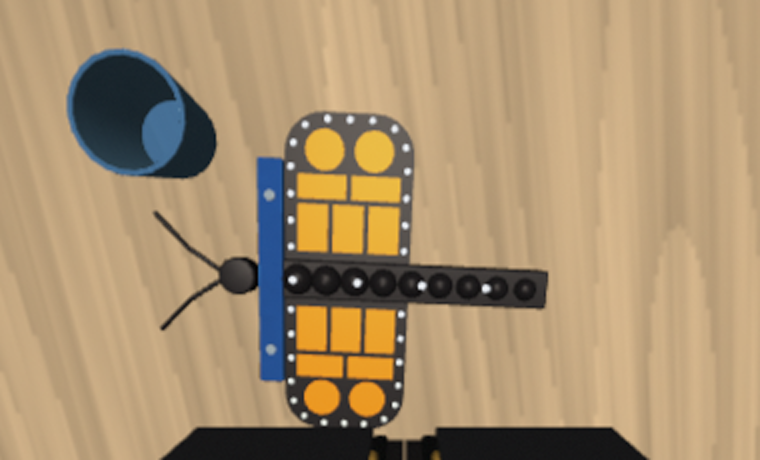

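The picture shows the wing in the corner, touching the bar and the body. I'll do a second gentle seating from both sides, then check close up.

```bash
python3 - <<'E'
from workcell import env
from h import *
p=lambda m,r:print(m,r,np.round(toj(env.read_state()["position"]),1),env.read_state()["clock"])
env.goto(J(-50,-150,.1),RPY)
env.move_straight(J(-50,-150,.007),rate=.2)
p("y",env.move_straight(J(-50,-108,.007),rate=.03,force_limit=10))
env.move_straight(J(-50,-140,.007),rate=.15); env.move_straight(J(-50,-140,.06),rate=.2)
env.move_straight(J(-135,-48,.06),rate=.2); env.gripper_to(.35)
env.move_straight(J(-135,-48,.007),rate=.15)
p("x",env.move_straight(J(-98,-48,.007),rate=.03,force_limit=10))
env.move_straight(J(-130,-48,.007),rate=.15); env.move_straight(J(-130,-48,.1),rate=.2)
env.gripper_to(0)
env.goto([0.60,0.085,0.20],[180,0,-100])
f=env.grab_frame("wrist"); np.save("w5.npy",f,allow_pickle=True); cv2.imwrite("pics/w5.png",cv2.resize(f["image"][:240,60:440],None,fx=2,fy=2,interpolation=2))
f=env.grab_frame("scene");
for t in ("mug_mid","glue_mid","tape_mid"): print(t,[np.round(d["xyz"],3).tolist() for d in env.search_frame(f,t)[:1]])
print(env.read_state()["clock"])
E
```

```text
y True [ -50.6 -120. ] 22.0583
x True [-109.2  -49.3] 25.7583
mug_mid [[0.74, -0.032, 0.06]]
glue_mid [[0.677, 0.343, 0.074]]
tape_mid [[0.465, -0.281, 0.026]]
29.1333
```

View pics/w5.png

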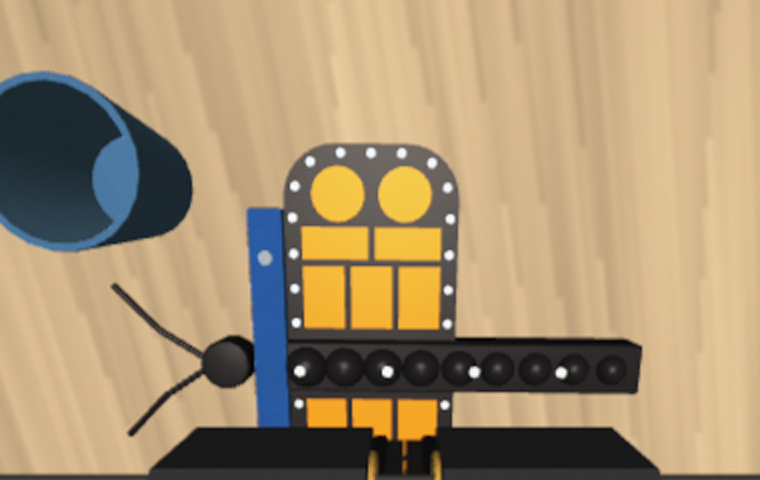

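The picture shows no gap along the flank (row 338) or the bar (column 286). Both re-pushes stopped within 0.1 mm of the first ones, and the other objects haven't moved.

```bash
python3 -c "
from workcell import env
print(env.close_job())"
```

```text
the job is handed in; nothing more can be done
None
```

The job is handed in at about 29 s: the last picture shows the loose wing flush against the black body and up against the blue stop bar, with the mug, glue bottle and tape where they stood; the judge's verdict was not shown.

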